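Pin the sorting chute at its pouring angle

TASK

Swing the sheet-metal chute down until its lip dips into the round tin and the cross tube under its raised end lines up with the holes in the stand's two cheeks. Start the brass clevis pin nose first from the robot's side, through the near cheek and as deep into the tube as a hold on its shank allows; let go of it there, then take it again by its head and press it fully home through the far cheek, the head against the near cheek. Leave the pin in, the tin where it stands and the U-bolts, awl and corner bracket where they lie.

Things in the scene. Friction and masses are not known exactly. Their poses are not given: they have to be found in the camera images.
- stand: Fixed galvanised stand: two upright sheet cheeks, 5 mm thick, outer faces 64 mm apart, 126 mm long, tops 156 mm above the bench, on a 110 x 140 mm foot plate. Origin on the bench midway between the cheeks, below the lock holes. Its +x runs from the near (robot-side) cheek to the far one, the way the pin is pushed; +y runs level towards the tin. The robot's side of it is clear.
- near_hole (a point): Centre of the 13.8 mm lock hole (1.5 mm chamfer) on the outer face of the near cheek, 141.6 mm above the bench; 32 mm to -x of the stand's middle. Axes as the stand's. The pin enters here.
- far_hole (a point): Centre of the same size of hole on the outer face of the far cheek, 64 mm beyond near_hole along the stand's +x.
- chute (a joint): Angle of the chute on its stiff pivot, rad. 0 = pouring angle, 25 degrees down towards the tin, its cross tube exactly in line with the cheek holes; positive = lip too high (starts at 0.22 to 0.5), negative = lip too low; stops at -0.12 and 0.75. Friction (0.25 N m, 2 to 3 N at the lip) holds it where it is left. Pressing down in the trough near the lip lowers the lip; pressing its raised end lifts the lip.
- chute_pivot (a point): On the chute's pivot axis, midway between the cheeks: y = 76.4 mm, z = 128 mm in the stand's frame, the axis parallel to the stand's x. The chute is nearly balanced about it.
- tube_near (a point): Centre of the near end of the chute's dark cross tube: 50 mm long, 20 mm outside, 14 mm bore, 2 mm gap to either cheek, 77.6 mm from the pivot axis. When the holes are in line it lies 7 mm beyond near_hole along the stand's +x. The pin's tapered nose draws in up to about 2 mm of misalignment.
- chute_lip (a point): Middle of the lip, on the floor of the trough at its lower end, 125 mm from the pivot along the trough and 8 mm under the pivot's line. The trough is open at the top, 50 mm wide outside, 46 mm inside, 218 mm long, walls standing 20 mm above the floor; 2 mm sheet.
- pin: Brass-coloured clevis pin, 85 g, lying on the bench: 12 mm shank, flat head 22 mm across, 6 mm thick, 80 mm from its underside to the nose tip, the last 9 mm tapering to 5. Origin on its axis in the head's underside (its seat), +x along the shank to the nose. Lying, it slopes 4 degrees nose down, its axis 11 mm up at the head and 6 mm at the nose. Balances 29 mm from its origin: let go less than 52 mm in, it droops at the head and binds until levelled. It can roll.
- pin_nose (a point): Tip of the pin's nose, 80 mm from its origin along its +x.
- tin: Open round steel tin, 110 mm across, 70 mm high, about 300 g, loose on the bench with its centre about 200 mm along the stand's +y from the stand's origin. Origin at the centre of its underside.
- ubolt_a: Galvanised U-bolt lying flat: 8 mm rod, 76 mm wide, 88 mm long, 15 mm high; a bystander. Origin on the bench in the middle, legs point to its -x.
- ubolt_b: Galvanised U-bolt lying flat: 8 mm rod, 76 mm wide, 88 mm long, 15 mm high; a bystander. Origin on the bench in the middle, legs point to its -x.
- awl: Awl with a walnut handle, lying: 32 mm thick, 170 mm long; a bystander. Origin on the bench under the ferrule, the handle reaches 80 mm to -x, the point 90 mm to +x.
- corner_bracket: Zinc-plated corner bracket, 60 x 36 mm foot with a 60 mm upright leaf at its +x end; a bystander. Origin at the centre of the foot's underside.
Not all that is in view belongs to the job. Several things have the shape of the pin; the one meant has the colours described above. What is shaped like the tin but turquoise is not meant.

How it is judged:
By the outcome, as a careful person would: the job done as asked, in the order asked, and still so for the second after the job is handed in, with the robot touching nothing.
It also fails if it takes over 64 s, if anything falls off the work surface, if the arm or the gripper's body presses on something with over 40 N, if the wrist force passes 120 N, or if a joint passes its speed limit or range.

ROBOT

A 6-joint arm with a two-finger parallel gripper is mounted at the origin on the work surface. World frame = base frame: x ahead of the robot, y to its left, z up, the work surface at z = 0. Lengths are in mm, angles in degrees, forces in N, time in s.
With the tool pointing down it reaches from about 300 to 850 mm from the base axis. Payload 4.2 kg.
Tool frame: the origin (TCP) lies at the very end of the fingers, on their centre line; the grasp point (between the pads) lies 19 mm behind it; z points along the fingers, y is the line along which they close (so a half turn about z gives the same grasp; the last joint's range is limited). The gripper opens to 91 mm and grips with 3 to 60 N. Pads are 32 mm wide; open, the fingers measure 118 mm over their backs; the gripper's body (76 mm by 178 mm) begins 60 mm behind the grasp point.
Start: joints at [68.182, 18.312, 89.639, -0, 72.044, -1.146], TCP at [202.991, 537.994, 213.976] pointing down, gripper open.
Joint ranges: [-177.97, 177.97], [-48.28, 115.42], [12.27, 149.76], [-77.06, 257.06], [2.81, 150.46], [-146.56, 146.56]. Speed limits (degrees/s): [147.25, 147.25, 180, 180, 180, 180].

INTERFACE

Orientations are given as [roll, pitch, yaw] about the fixed x, y, z axes, in that order (R = Rz(yaw) Ry(pitch) Rx(roll)).
In Python, from workcell import env gives the robot as it stands.
- The arm moves only by the shell command python3 -m pendant 'ROWS' [FORCE]. ROWS is a JSON object of lists of equal length, an entry for each row: "translation": the shift along the tool's x, y, z in mm, a list of three; "roll": the turn about the tool's z in rad; "hand": the closure in counts, from 0 (fully open) to 255 (shut). In form: {"translation": [[dx, dy, dz], ...], "roll": [roll, ...], "hand": [hand, ...]}. A call has exactly 8 rows; each row shifts and turns the commanded pose from where the row before left it, along the tool's axes as they then stand; what a row does not reach is not made up. A row lasts 1/12 s, in which the tool goes at most 41.7 mm and 7.16 degrees, less where a joint would pass 70% of its speed; a pose out of reach is approached as far as the arm can. A call with a gripper value outside its range is refused whole. The fingers move at their own pace and stop on an object; FORCE is the grip in N (left out, the last holds). Time passes only in rows, so rows that do not move let the fingers close, or fill a call up. It gives the time, the measured TCP pose, the force, the opening and the grip force at its end, in the units of the state.
- env.state(): the state, without advancing time (a new reading comes with each control period).
- env.grab_frame(name): name is "scene" or "top"; returns a dict with "frame" (480x640x3 uint8, red, green, blue), "z_map" (480x640 float32, mm along the optical axis (not along the pixel's ray), 0 where there is no reading), "fx", "fy", "cx", "cy" (pixels), "dist" ([k1, k2, p1, p2, k3] as OpenCV has them; the pictures are not rectified), "pose" (4x4, takes a point from camera to world coordinates). Camera axes: x right, y down, z forward; pixel columns grow to the right and rows downward; lengths in mm; the calibration is good to about 2 mm. A picture is of the moment at which its call begins.
- env.job_done(): hands the job in; it is judged then, once.
Trained networks look in a picture, given as the dict that the camera call returned (one of the last four; its "shot" number tells which), for a name from the list of things; names that differ only in an ending like _2 or _b are one class to them, and where a whole thing is asked for, a point or a joint stands for the part that bears it (a point fixed in the world has none). Each returns a list of dicts, best first, with "score" (0 to 1); they miss things now and then, are a little off and sometimes report something else, mostly with a low value. They report only what shows in the picture. A call takes as long as a camera call. They do not tell look-alikes from the thing itself.
- env.recognise(picture, label): "rect" ([centre column, centre row, width, height] in pixels, round what is visible of it).
- env.regions_of(picture, label): "pixels" (480x640 bool, what is visible of it) and "rect" ([centre column, centre row, width, height] in pixels, round what is visible of it).
The state is a dict: "time_s": time; "qpos": joint angles; "qvel": joint speeds; "effort": joint torques, N m; "ee_pos": TCP position; "ee_rot": TCP orientation; "force": force on the tool from outside, world axes, zero at the start; "torque": the same for the moment, N m; "gripper_width": finger opening in mm; "gripper_force": force on a finger pad.
Only numpy, scipy, OpenCV 4.12 (cv2) and the standard library are available. Lean on these libraries where they do the work, as an engineer would, in place of code of your own. Each camera call takes 0.05 s, during which the arm holds its last target. There are 200 camera calls.

## Working session

There is one attempt and no reset: what is moved stays moved. The work goes in short steps, Python scripts to look and compute and a shell command to move; the robot and the scene stay as the last step left them, time stands still between calls to the robot, and variables do not carry over. Pictures are saved under pics/ and viewed, at most 10 in all, crops included, and the job is handed in when it is done.

```bash
ls; mkdir -p pics; cat > h.py <<'E'
import numpy as np, cv2
from workcell import env
def save(p,n): cv2.imwrite('pics/'+n,cv2.cvtColor(p['frame'],cv2.COLOR_RGB2BGR))
def ray(p,uv):
    K=np.array([[p['fx'],0,p['cx']],[0,p['fy'],p['cy']],[0,0,1.]])
    n=cv2.undistortPoints(np.array(uv,float).reshape(-1,1,2),K,np.array(p['dist'],float)).reshape(-1,2)
    return np.c_[n,np.ones(len(n))]
def pts(p,mask):
    v,u=np.nonzero(mask&(p['z_map']>0)); z=p['z_map'][v,u]
    c=ray(p,np.c_[u,v])*z[:,None]; T=np.array(p['pose']); return c@T[:3,:3].T+T[:3,3],np.c_[u,v]
def proj(p,X):
    T=np.linalg.inv(np.array(p['pose'])); K=np.array([[p['fx'],0,p['cx']],[0,p['fy'],p['cy']],[0,0,1.]])
    return cv2.projectPoints(np.array(X,float).reshape(-1,1,3),cv2.Rodrigues(T[:3,:3])[0],T[:3,3],K,np.array(p['dist'],float))[0].reshape(-1,2)
E
python3 - <<'E'
from h import *
print(env.state())
for c in ['scene','top']:
    p=env.grab_frame(c); save(p,c+'0.png'); print(c,np.round(p['pose'],3).tolist(),p['fx'])
    for n in ['stand','chute','pin','tin','ubolt_a','awl','corner_bracket','tube_near']:
        for r in env.regions_of(p,n):
            P,_=pts(p,r['pixels']); px=p['frame'][r['pixels']].mean(0).astype(int)
            print(n,round(r['score'],2),np.round(r['rect']).astype(int).tolist(),px, np.round(np.median(P,0)) if len(P) else None, np.round(np.percentile(P,[2,98],axis=0)).tolist() if len(P) else None)
E
```

```text
pics
{'time_s': 0.0, 'qpos': array([ 6.81812095e+01,  1.83506605e+01,  8.97052802e+01, -1.15948847e-03,
        7.20439095e+01, -1.14536143e+00]), 'qvel': array([ 0.04266908, -0.03553999,  0.0378747 , -0.03436586,  0.02546444,
        0.08885431]), 'effort': array([-6.47767829e-04, -4.12456226e+01, -2.31971186e+01,  7.26519129e-02,
        4.57085925e-02, -1.33370609e-04]), 'ee_pos': array([202.81335385, 537.51151646, 213.13774104]), 'ee_rot': array([-1.79900148e+02, -8.93735458e-04,  1.59326929e+02]), 'force': array([-0.53428084,  0.17147166, -0.4543985 ]), 'torque': array([-0.01423613, -0.01137873,  0.02000112]), 'gripper_force': 0.0, 'gripper_width': 90.95917931235437}
scene [[0.866, 0.361, -0.345, 918.698], [0.499, -0.603, 0.623, -709.435], [0.017, -0.712, -0.702, 828.549], [0.0, 0.0, 0.0, 1.0]] 461.7472603884731
stand 0.59 [348, 224, 53, 96] [93 92 89] [579.  41.  69.] [[533.0, -24.0, 2.0], [638.0, 185.0, 156.0]]
chute 0.66 [354, 202, 34, 52] [121 118 114] [570.  68. 123.] [[535.0, -10.0, 109.0], [612.0, 192.0, 150.0]]
pin 0.77 [251, 311, 26, 27] [113  89  47] [ 488. -244.   12.
[... 2087 characters left out ...]
0], [549.0, -400.0, 17.0]]
ubolt_a 0.66 [375, 180, 38, 40] [114 114 108] [ 752. -175.    8.] [[726.0, -212.0, -1.0], [815.0, -120.0, 17.0]]
awl 0.75 [428, 370, 30, 35] [136 139 141] [ 335. -292.    4.] [[306.0, -315.0, -3.0], [367.0, -270.0, 60.0]]
awl 0.66 [453, 216, 64, 12] [71 52 36] [ 691. -374.   26.] [[679.0, -412.0, 15.0], [706.0, -311.0, 34.0]]
corner_bracket 0.68 [428, 372, 29, 35] [136 138 140] [ 335. -291.    3.] [[307.0, -316.0, -3.0], [366.0, -267.0, 60.0]]
corner_bracket 0.27 [256, 245, 104, 44] [142 144 141] [574. 100. 120.] [[531.0, -7.0, 6.0], [612.0, 196.0, 150.0]]
tube_near 0.6 [253, 245, 100, 45] [143 145 142] [574.  98. 121.] [[530.0, -7.0, 105.0], [612.0, 198.0, 150.0]]
```

```bash
python3 - <<'E'
from h import *
a=cv2.imread('pics/scene0.png')[150:430,160:440]; b=cv2.imread('pics/top0.png')[180:400,110:540]
cv2.imwrite('pics/c1.png',cv2.resize(a,(600,600),interpolation=cv2.INTER_CUBIC)); cv2.imwrite('pics/c2.png',cv2.resize(b,(800,409),interpolation=cv2.INTER_CUBIC))
E
```

```text
(no output)
```

View pics/c1.png

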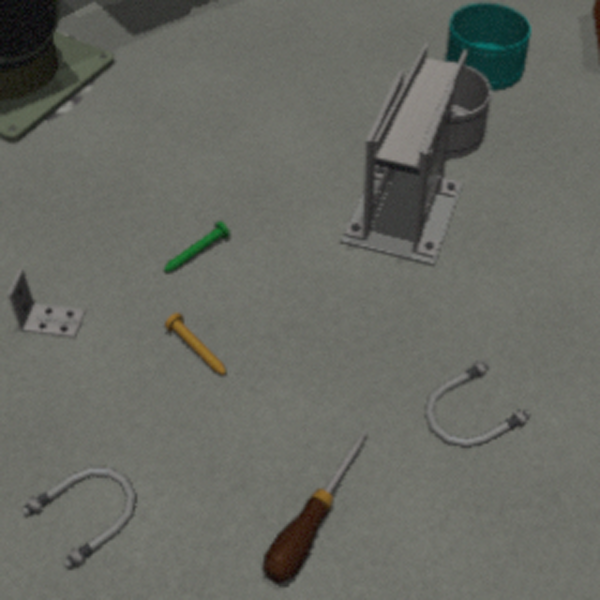

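View pics/c2.png

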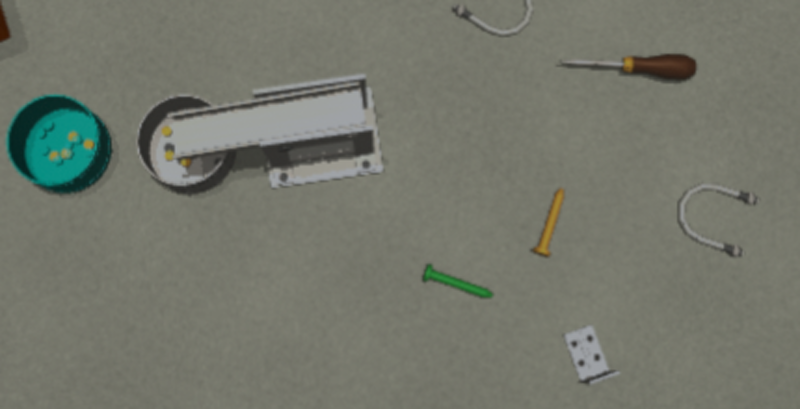

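```bash
python3 - <<'E'
from h import *
for c in ['scene','top']:
    p=env.grab_frame(c); P,uv=pts(p,np.ones((480,640),bool))
    s=(P[:,2]>149)&(P[:,2]<163)&(P[:,0]>480)&(P[:,0]<680)&(P[:,1]>-80)&(P[:,1]<150)
    Q=P[s]; print(c,'ctop',len(Q))
    # split by far/near: find yaw minimising spread within 2 clusters
    best=None
    for yaw in np.radians(np.arange(-20,20,.25)):
        X=np.array([np.cos(yaw),np.sin(yaw)]); x=Q[:,:2]@X
        m=(x.min()+x.max())/2; a,b=x[x<m],x[x>=m]
        if min(len(a),len(b))<5: continue
        e=(a.var()*len(a)+b.var()*len(b))/len(x)
        if best is None or e<best[0]: best=(e,yaw,a,b,x<m)
    e,yaw,a,b,near=best; X=np.array([np.cos(yaw),np.sin(yaw)]);Y=np.array([-X[1],X[0]]); y=Q[:,:2]@Y
    print('yaw',np.degrees(yaw),'rms',e**.5,np.percentile(a,[5,50,95]),np.percentile(b,[5,50,95]),len(a),len(b),'y near',np.percentile(y[near],[1,99]),'far',np.percentile(y[~near],[1,99]),np.median(Q[:,2]))
    f=(P[:,2]>2.5)&(P[:,2]<12)&(P[:,0]>490)&(P[:,0]<680)&(P[:,1]>-80)&(P[:,1]<140)
    F=P[f]; print('foot',len(F),np.median(F[:,2]),cv2.minAreaRect(F[:,:2].astype(np.float32)))
    fx,fy=F[:,:2]@X,F[:,:2]@Y; print(np.percentile(fx,[1,99]),np.percentile(fy,[1,99]))
    # pin by color
    im=p['frame'].astype(int); hsv=cv2.cvtColor(p['frame'],cv2.COLOR_RGB2HSV)
    b=(hsv[...,0]>12)&(hsv[...,0]<28)&(hsv[...,1]>110)
    r=[r for r in env.regions_of(p,'pin')]
    k=np.zeros((480,640),bool)
    for q in r:
        if hsv[...,0][q['pixels']].mean()<35: k|=q['pixels']
    k=cv2.dilate(k.astype(np.uint8),np.ones((5,5)))>0
    R,_=pts(p,b&k); R=R[(R[:,2]>2)]
    C=R.mean(0); d=np.linalg.svd(R-C)[2][0]; d*=np.sign(d[0]); t=(R-C)@d
    print('pin n',len(R),'yaw',np.degrees(np.arctan2(d[1],d[0])),'slope',np.degrees(np.arcsin(d[2])),'ends',np.round(C+d*t.min(),1),np.round(C+d*t.max(),1),t.max()-t.min(), 'med z',np.median(R[:,2]))
    # chute floor
    r=env.regions_of(p,'chute')[0]; R,_=pts(p,r['pixels']); 
    for i in range(6):
        C=np.median(R,0) if i==0 else R.mean(0); n=np.linalg.svd(R-C)[2][2]; n*=np.sign(n[2]); dd=(R-C)@n; R=R[abs(dd)<max(3,2*dd.std())]
    print('chute n',n,'tilt',np.degrees(np.arctan2(n[:2]@Y,n[2])),len(R),C,'lateral',n[:2]@X, 'y range',np.percentile(R[:,:2]@Y,[1,99]),'x range',np.percentile(R[:,:2]@X,[1,99]))
    r=[q for q in env.regions_of(p,'tin') if p['frame'][q['pixels']].std(1).mean()<8]
    for q in r:
        R,_=pts(p,q['pixels']); R=R[(R[:,2]>60)&(R[:,2]<75)]; print('tin rim',cv2.minEnclosingCircle(R[:,:2].astype(np.float32)))
E
```

```text
scene ctop 237
yaw 12.25 rms 2.308241097531599 [547.2699301  550.97477791 555.07007298] [603.44510839 608.78395939 611.26143209] 125 112 y near [-143.11699043  -16.43884814] far [-143.64362258  -18.89545765] 155.26213285877725
foot 1448 5.22859367832956 ((584.4302978515625, 29.741172790527344), (218.80064392089844, 187.99925231933594), 89.77704620361328)
[493.35584337 669.19244812] [-193.46224481  -14.75981948]
pin n 193 yaw -15.54724108533921 slope -5.765851723162777 ends [ 452.7 -233.7   17. ] [ 534.2 -256.4    8.4] 85.09008724287497 med z 12.633587687086901
chute n [-0.0167656   0.09801938  0.99504327] tilt 5.701502564637483 840 [571.5131258   83.4461054  120.10228479] lateral 0.004413663357180377 y range [-135.4941112    78.17732982] x range [556.09729766 597.47926203]
tin rim ((566.5982666015625, 116.57318878173828), 141.3597412109375)
top ctop 410
yaw 11.75 rms 2.3348047719277445 [545.5962952  548.04143965 553.03375534] [601.289242   606.39901513 609.71490964] 201 209 y near [-138.5273554   -14.96150732] far [-138.60417359  -15.72786666] 154.774345314602
foot 1391 4.5015879205345755 ((584.9290161132812, 29.451622009277344), (218.5310821533203, 189.61668395996094), 89.97571563720703)
[476.69826564 683.53068452] [-202.15266115   24.68461434]
pin n 180 yaw -16.202953420908347 slope -6.009120842136917 ends [ 451.5 -232.4   17.5] [ 532.6 -256.     8.6] 84.93409619923125 med z 12.975961603689257
chute n [-0.02104382  0.0978049   0.99498309] tilt 5.741523863742463 1822 [573.46774341  94.86385713 118.11319044] lateral -0.0006856981651756623 y range [-130.53477101   82.33860989] x range [553.32006478 601.49703493]
tin rim ((554.9476318359375, 200.37350463867188), 55.760589599609375)
```

```bash
cat >> h.py <<'E'
import json
SY=np.radians(12.0); SX=np.array([np.cos(SY),np.sin(SY),0]); SYv=np.array([-np.sin(SY),np.cos(SY),0]); O=np.array([589.6,6.2,0])
def st(x,y,z): return O+SX*x+SYv*y+np.array([0,0,z])
def tool(yaw): y=np.radians(yaw); return np.array([[np.cos(y),np.sin(y),0],[np.sin(y),-np.cos(y),0],[0,0,-1]])
def plan(tgt,yaw,start=None,n=8,vmax=40):
    s=env.state(); p0=np.array(s['ee_pos']) if start is None else np.array(start[:3],float)
    y0=s['ee_rot'][2] if start is None else start[3]
    dy=(yaw-y0+180)%360-180; d=np.array(tgt)-p0
    N=max(int(np.ceil(np.linalg.norm(d)/vmax)),int(np.ceil(abs(dy)/7))); N=max(8,-(-N//8)*8) if n==8 else n
    cum=p0.copy(); y=y0; T=[];R=[]
    for i in range(N):
        w=p0+d*(i+1)/N-cum; t=np.round(tool(y).T@w,1); r=np.round(-np.radians(dy)/N,3)
        cum=cum+tool(y)@t; y-=np.degrees(r); T.append(t.tolist());R.append(float(r))
    for k in range(0,N,8): print(json.dumps({"translation":T[k:k+8],"roll":R[k:k+8]}))
    print('from',np.round(p0,1),round(y0,2),'end',np.round(cum,1),round(y,2))
E
python3 -c "
from h import *
plan(st(0,165,213.5),102,start=[202.99,537.99,213.98,159.33])"
```

```text
{"translation": [[-28.8, -13.9, 0.0], [-29.6, -12.0, 0.1], [-30.3, -10.2, -0.0], [-30.8, -8.2, 0.0], [-31.4, -6.3, 0.1], [-31.6, -4.3, -0.0], [-31.9, -2.3, 0.0], [-31.9, -0.3, 0.0]], "roll": [0.063, 0.063, 0.063, 0.063, 0.063, 0.063, 0.063, 0.063]}
{"translation": [[-31.9, 1.8, 0.1], [-31.8, 3.7, 0.0], [-31.4, 5.7, 0.0], [-31.0, 7.7, 0.1], [-30.5, 9.7, -0.0], [-29.8, 11.5, 0.0], [-29.0, 13.4, 0.1], [-28.1, 15.2, -0.0]], "roll": [0.063, 0.063, 0.063, 0.063, 0.063, 0.063, 0.063, 0.063]}
from [203. 538. 214.] 159.33 end [555.3 167.6 213.5] 101.58
```

```bash
python3 -m pendant '{"translation": [[-28.8, -13.9, 0.0], [-29.6, -12.0, 0.1], [-30.3, -10.2, 0.0], [-30.8, -8.2, 0.0], [-31.4, -6.3, 0.1], [-31.6, -4.3, 0.0], [-31.9, -2.3, 0.0], [-31.9, -0.3, 0.0]], "roll": [0.063, 0.063, 0.063, 0.063, 0.063, 0.063, 0.063, 0.063],"hand":[255,255,255,255,255,255,255,255]}' 10
python3 -m pendant '{"translation": [[-31.9, 1.8, 0.1], [-31.8, 3.7, 0.0], [-31.4, 5.7, 0.0], [-31.0, 7.7, 0.1], [-30.5, 9.7, 0.0], [-29.8, 11.5, 0.0], [-29.0, 13.4, 0.1], [-28.1, 15.2, 0.0]], "roll": [0.063, 0.063, 0.063, 0.063, 0.063, 0.063, 0.063, 0.063],"hand":[255,255,255,255,255,255,255,255]}'
python3 -c "
from h import *
s=env.state(); print(s['ee_pos'],s['ee_rot'],s['gripper_width'],s['qpos'])"
```

```text
time_s: 1.97
ee_pos: [380.0, 351.6, 213.9]
ee_rot: [180.0, -0.0, 130.3]
force: [0.8, 0.4, -1.0]
gripper_width: 40.6
gripper_force: 0.0
time_s: 2.63
ee_pos: [556.3, 166.2, 213.6]
ee_rot: [180.0, -0.0, 101.4]
force: [-0.3, -0.4, -0.1]
gripper_width: 0.7
gripper_force: 0.0
[556.26520498 166.22507079 213.56351501] [ 1.79982681e+02 -1.06304690e-02  1.01384404e+02] 0.6907924061559402 [1.54969686e+01 1.88210736e+01 8.89440162e+01 9.83074992e-03
 7.22168735e+01 4.10956554e+00]
```

```bash
python3 -m pendant '{"translation": [[0,0,20],[0,0,20],[0,0,20],[0,0,20],[0,0,15],[0,0,9],[0,0,4],[0,0,4]], "roll": [0,0,0,0,0,0,0,0],"hand":[255,255,255,255,255,255,255,255]}'
python3 -m pendant '{"translation": [[0,0,2],[0,0,2],[0,0,2],[0,0,2],[0,0,1],[0,0,1],[0,0,0],[0,0,0]], "roll": [0,0,0,0,0,0,0,0],"hand":[255,255,255,255,255,255,255,255]}'
cat >> h.py <<'E'
def chute():
  for c in ['scene','top']:
    p=env.grab_frame(c); P,_=pts(p,np.ones((480,640),bool)); L=P-O; x=L@SX; y=L@SYv; z=L[:,2]
    for a in np.radians(np.arange(-12,33,1.5)): pass
    s=(abs(x)<18)&(y>-10)&(y<125)&(z>85)&(z<175); yy,zz=y[s],z[s]
    k=np.ones(len(yy),bool)
    for i in range(8):
        m=np.polyfit(yy[k],zz[k],1); r=zz-np.polyval(m,yy); k=abs(r)<max(2.5,2*r[k].std())
    print(c,'tilt',np.degrees(np.arctan(m[0])),'angle rad',np.radians(25)+np.arctan(m[0]),'z at pivot',np.polyval(m,76.4),k.sum(),len(k),'rms',r[k].std())
E
python3 -c "
from h import *
chute()"
```

```text
time_s: 3.3
ee_pos: [555.6, 167.4, 102.0]
ee_rot: [180.0, 0.0, 101.6]
force: [-1.9, -2.1, 3.8]
gripper_width: 0.6
gripper_force: 2.0
time_s: 3.97
ee_pos: [555.8, 167.8, 91.6]
ee_rot: [179.9, -0.0, 101.6]
force: [1.1, -1.4, 3.3]
gripper_width: -0.0
gripper_force: 1.5
scene tilt -20.823061114268103 angle rad 0.0729013362106048 z at pivot 120.00646547973994 287 356 rms 0.7129059977799699
top tilt -20.83515819640145 angle rad 0.07269020229749368 z at pivot 118.30321151170264 904 1035 rms 1.876456858532459
```

```bash
python3 -m pendant '{"translation": [[0,0,2],[0,0,2],[0,0,1],[0,0,1],[0,0,0.5],[0,0,0],[0,0,0],[0,0,0]], "roll": [0,0,0,0,0,0,0,0],"hand":[255,255,255,255,255,255,255,255]}'
python3 -c "
from h import *
chute()"
```

```text
time_s: 4.73
ee_pos: [555.0, 167.6, 84.7]
ee_rot: [-180.0, -0.0, 101.6]
force: [0.3, -1.2, 1.6]
gripper_width: 0.3
gripper_force: 1.1
scene tilt -25.27891719077252 angle rad -0.004868023319393622 z at pivot 119.77157342952074 219 308 rms 0.57324229337509
top tilt -25.18932921515341 angle rad -0.0033044181746437196 z at pivot 118.05518852833929 855 1030 rms 1.6812699390963608
```

```bash
python3 -m pendant '{"translation": [[0,0,-10],[0,0,-20],[0,0,-20],[0,0,-25],[0,0,-25],[0,0,-20],[0,0,-10],[0,0,0]], "roll": [0,0,0,0,0,0,0,0],"hand":[255,255,255,255,255,255,255,255]}'
python3 -c "
from h import *
plan([474.4,-239.4,120],164.1,start=list(env.state()['ee_pos'][:2])+[120,env.state()['ee_rot'][2]])"
```

```text
time_s: 5.5
ee_pos: [556.2, 168.0, 217.5]
ee_rot: [179.7, -0.0, 101.6]
force: [0.3, 0.2, 0.2]
gripper_width: 0.2
gripper_force: 0.0
{"translation": [[-23.9, -10.1, 0.0], [-23.2, -11.7, 0.0], [-22.3, -13.3, 0.0], [-21.4, -14.8, 0.0], [-20.3, -16.1, 0.0], [-19.2, -17.6, 0.0], [-18.0, -18.7, 0.0], [-16.6, -20.0, 0.0]], "roll": [-0.068, -0.068, -0.068, -0.068, -0.068, -0.068, -0.068, -0.068]}
{"translation": [[-15.2, -21.0, 0.0], [-13.8, -22.0, 0.0], [-12.2, -22.9, 0.0], [-10.7, -23.7, 0.0], [-9.0, -24.4, 0.0], [-7.3, -24.9, 0.0], [-5.7, -25.4, 0.0], [-3.9, -25.6, 0.0]], "roll": [-0.068, -0.068, -0.068, -0.068, -0.068, -0.068, -0.068, -0.068]}
from [556.2 168.  120. ] 101.57 end [ 474.4 -239.4  120. ] 163.91
```

```bash
python3 -m pendant '{"translation": [[-23.9, -10.1, 0.0], [-23.2, -11.7, 0.0], [-22.3, -13.3, 0.0], [-21.4, -14.8, 0.0], [-20.3, -16.1, 0.0], [-19.2, -17.6, 0.0], [-18.0, -18.7, 0.0], [-16.6, -20.0, 0.0]], "roll": [-0.068, -0.068, -0.068, -0.068, -0.068, -0.068, -0.068, -0.068],"hand":[255,255,255,255,255,255,200,130]}'
python3 -m pendant '{"translation": [[-15.2, -21.0, 0.0], [-13.8, -22.0, 0.0], [-12.2, -22.9, 18], [-10.7, -23.7, 18], [-9.0, -24.4, 18], [-7.3, -24.9, 18], [-5.7, -25.4, 18], [-3.9, -25.6, 18]], "roll": [-0.068, -0.068, -0.068, -0.068, -0.068, -0.068, -0.068, -0.068],"hand":[130,100,100,100,100,100,100,100]}'
python3 -m pendant '{"translation": [[0,0,15],[0,0,15],[0,0,0],[0,0,0],[0,0,0],[0,0,0],[0,0,0],[0,0,0]], "roll": [0,0,0,0,0,0,0,0],"hand":[100,100,100,100,100,100,100,100]}'
python3 - <<'E'
from h import *
chute()
p=env.grab_frame('top');save(p,'t3.png')
q=env.grab_frame('scene');save(q,'s3.png')
s=env.state();e=s['ee_pos'];print(e,s['ee_rot'],s['gripper_width'])
for n,c in [('t3',p),('s3',q)]:
    u=proj(c,[e])[0];print(u); im=cv2.imread(f'pics/{n}.png'); a,b=int(u[1]),int(u[0]); cr=im[a-60:a+60,b-60:b+60]; cv2.imwrite(f'pics/{n}c.png',cr)
cv2.imwrite('pics/both3.png',cv2.resize(np.hstack([cv2.imread('pics/t3c.png'),cv2.imread('pics/s3c.png')]),(800,400),interpolation=cv2.INTER_CUBIC))
E
```

```text
time_s: 6.17
ee_pos: [512.9, -37.1, 213.2]
ee_rot: [-179.9, -0.2, 132.9]
force: [-0.2, -0.7, -1.4]
gripper_width: 10.7
gripper_force: 0.0
time_s: 6.83
ee_pos: [471.9, -240.3, 104.5]
ee_rot: [179.9, -0.2, 164.1]
force: [-0.1, 0.5, -0.2]
gripper_width: 55.4
gripper_force: 0.0
time_s: 7.5
ee_pos: [474.0, -239.8, 77.7]
ee_rot: [-180.0, 0.1, 163.9]
force: [-1.2, 0.1, -1.1]
gripper_width: 55.4
gripper_force: 0.0
scene tilt -25.249326146661424 angle rad -0.0043515621705521035 z at pivot 119.75237516495993 224 308 rms 0.5928755807935185
top tilt -25.335733116900347 angle rad -0.005859648297894093 z at pivot 118.07358823695779 902 1028 rms 1.885104212061299
[ 473.72445595 -239.81398038   77.2462997 ] [-1.79998387e+02  3.49539815e-02  1.63920908e+02] 55.25283881736011
[408.05618134 303.32786031]
[242.52290913 286.40660527]
```

View pics/both3.png

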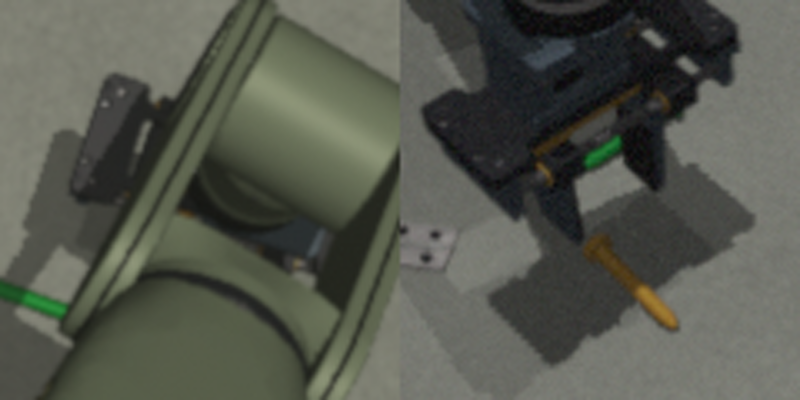

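```bash
python3 -m pendant '{"translation": [[0,0,15],[0,0,15],[0,0,15],[0,0,14],[0,0,8],[0,0,4],[0,0,2.5],[0,0,0]], "roll": [0,0,0,0,0,0,0,0],"hand":[100,100,100,100,100,100,100,100]}' 15
python3 -m pendant '{"translation": [[0,0,0],[0,0,0],[0,0,0],[0,0,0],[0,0,0],[0,0,0],[0,0,0],[0,0,0]], "roll": [0,0,0,0,0,0,0,0],"hand":[200,255,255,255,255,255,255,255]}' 15
```

```text
time_s: 8.37
ee_pos: [473.7, -239.9, 3.4]
ee_rot: [180.0, -0.0, 163.9]
force: [-0.1, 0.2, 0.0]
gripper_width: 55.3
gripper_force: 0.0
time_s: 9.03
ee_pos: [473.6, -239.9, 3.5]
ee_rot: [-180.0, 0.0, 163.9]
force: [0.1, -0.3, 0.8]
gripper_width: 11.2
gripper_force: 30.7
```

```bash
python3 -m pendant '{"translation": [[0,0,-6],[0,0,-20],[0,0,-30],[0,0,-30],[0,0,-35],[0,0,-30],[0,0,-15],[0,0,0]], "roll": [0,0,0,0,0,0,0,0],"hand":[255,255,255,255,255,255,255,255]}'
python3 -c "
from h import *
plan(st(-110,75,190),192)"
```

```text
time_s: 9.7
ee_pos: [475.6, -240.9, 173.7]
ee_rot: [-179.9, 0.5, 163.9]
force: [0.4, 0.1, -1.2]
gripper_width: 11.6
gripper_force: 30.7
{"translation": [[11.4, 35.4, -2.0], [9.2, 36.1, -2.1], [7.1, 36.5, -2.0], [4.7, 36.9, -2.1], [2.5, 37.2, -2.0], [0.3, 37.2, -2.0], [-2.0, 37.2, -2.1], [-4.3, 36.9, -2.0]], "roll": [-0.061, -0.061, -0.061, -0.061, -0.061, -0.061, -0.061, -0.061]}
from [ 475.6 -240.9  173.7] 163.91 end [466.4  56.7 190. ] 191.87
```

```bash
python3 -m pendant '{"translation": [[11.4, 35.4, -2.0], [9.2, 36.1, -2.1], [7.1, 36.5, -2.0], [4.7, 36.9, -2.1], [2.5, 37.2, -2.0], [0.3, 37.2, -2.0], [-2.0, 37.2, -2.1], [-4.3, 36.9, -2.0]], "roll": [-0.061, -0.061, -0.061, -0.061, -0.061, -0.061, -0.061, -0.061],"hand":[255,255,255,255,255,255,255,255]}'
python3 -m pendant '{"translation": [[0,0,0],[0,0,0],[0,0,0],[0,0,0],[0,0,0],[0,0,0],[0,0,0],[0,0,0]], "roll": [0,0,0,0,0,0,0,0],"hand":[255,255,255,255,255,255,255,255]}'
cat >> h.py <<'E'
def pin(c,name=None):
    p=env.grab_frame(c); s=env.state(); e=np.array(s['ee_pos']); hsv=cv2.cvtColor(p['frame'],cv2.COLOR_RGB2HSV)
    b=(hsv[...,0]>10)&(hsv[...,0]<30)&(hsv[...,1]>90)
    P,uv=pts(p,b); x=tool(s['ee_rot'][2])[:,0]; x=x*np.sign(x@SX); L=P-e; y=np.array([-x[1],x[0],0])
    k=(abs(L@y)<20)&(L@x>-40)&(L@x<95)&(abs(L[:,2])<30); L=L[k]; t,h,w=L@x,L[:,2],L@y
    q=t>18
    print(c,k.sum(),q.sum(),'t',np.percentile(t,[0,2,98,100]).round(1))
    if q.sum()>6:
        m=np.polyfit(t[q],h[q],1); mw=np.polyfit(t[q],w[q],1)
        print('top-surface slope deg',np.degrees(np.arctan(m[0])),'h at 0',m[1],'w slope',np.degrees(np.arctan(mw[0])),'w0',mw[1])
    if name:
        save(p,name); u=proj(p,[e+30*x])[0].astype(int); im=cv2.imread('pics/'+name)[max(0,u[1]-50):u[1]+50,max(0,u[0]-50):u[0]+50]; cv2.imwrite('pics/'+name,cv2.resize(im,(500,500),interpolation=cv2.INTER_CUBIC))
    return p
E
python3 - <<'E'
from h import *
pin('scene','s4.png'); pin('top','t4.png'); chute(); s=env.state(); print(s['ee_pos'],s['ee_rot'],s['force'])
cv2.imwrite('pics/b4.png',np.hstack([cv2.imread('pics/s4.png'),cv2.imread('pics/t4.png')])[::1,:][:, :1000]); im=cv2.imread('pics/b4.png'); cv2.imwrite('pics/b4.png',cv2.resize(im,(800,400)))
E
```

```text
time_s: 10.37
ee_pos: [462.9, 59.3, 184.4]
ee_rot: [180.0, -0.2, -168.0]
force: [1.6, -0.7, -1.3]
gripper_width: 11.5
gripper_force: 27.7
time_s: 11.03
ee_pos: [464.4, 57.1, 185.7]
ee_rot: [180.0, 0.0, -168.2]
force: [-0.3, 0.2, -0.5]
gripper_width: 11.6
gripper_force: 27.7
scene 90 85 t [-18.2  17.8  60.8  62.8]
top-surface slope deg -5.282697332909811 h at 0 10.552519445621913 w slope 1.694586609453795 w0 -3.4069689537884784Traceback (most recent call last):
  File "<stdin>", line 2, in <module>
  File "h.py", line 44, in pin
    print(c,k.sum(),q.sum(),'t',np.percentile(t,[0,2,98,100]).round(1))
                                ~~~~~~~~~~~~~^^^^^^^^^^^^^^^^
    return _quantile_unchecked(
        a, q, axis, out, overwrite_input, method, keepdims, weights)
    return _ureduce(a,
                    func=_quantile_ureduce_func,
    ...<5 lines>...
                    overwrite_input=overwrite_input,
                    method=method)
    r = func(a, **kwargs)
    result = _quantile(arr,
                       quantiles=q,
    ...<2 lines>...
                       out=out,
                       weights=wgt)
    slices_having_nans = np.isnan(arr[-1, ...])
                                  ~~~^^^^^^^^^
IndexError: index -1 is out of bounds for axis 0 with size 0
```

```bash
python3 -m pendant '{"translation": [[-10,0,4],[-12,0,4],[-12,0,4],[0,0,4],[0,0,4],[0,0,2],[0,0,0],[0,0,0]], "roll": [0,0,0,0,0,0,0,0],"hand":[255,255,255,255,255,255,255,255]}' 10
python3 -m pendant '{"translation": [[0,0,1],[0,0,1],[0,0,1],[0,0,1],[0,0,1],[0,0,1],[0,0,0],[0,0,0]], "roll": [0,0,0,0,0,0,0,0],"hand":[255,255,255,255,255,255,255,255]}' 10
python3 - <<'E'
from h import *
pin('scene','s5.png'); chute(); s=env.state(); print(s['ee_pos'],s['ee_rot'],s['force'])
E
```

```text
time_s: 11.8
ee_pos: [497.2, 64.7, 163.6]
ee_rot: [180.0, -0.0, -168.1]
force: [0.2, 0.4, -1.0]
gripper_width: 11.5
gripper_force: 18.2
time_s: 12.47
ee_pos: [497.8, 64.8, 158.0]
ee_rot: [180.0, 0.0, -168.1]
force: [-1.1, 0.2, 1.8]
gripper_width: 11.7
gripper_force: 14.0
scene 91 87 t [-21.4   9.2  62.1  62.7]
top-surface slope deg -6.258556119722986 h at 0 12.147161182566032 w slope 2.1162208563408695 w0 -3.648633407830462
scene tilt -25.196404411269587 angle rad -0.0034279036420953313 z at pivot 119.72638593767032 220 308 rms 0.5935959981527762
top tilt -25.0423470139962 angle rad -0.0007390948226217997 z at pivot 118.42003247423335 205 227 rms 2.005414478343487
[497.80153085  64.78552375 157.99108916] [ 1.79993745e+02  3.30081821e-02 -1.68128551e+02] [-1.02020766 -0.17401841  1.93535839]
```

```bash
sed -i 's/q=t>18$/q=(t>20)\&(t<52)\&(h<25)/' h.py
python3 -m pendant '{"translation": [[0,0,0.5],[0,0,0.5],[0,0,0.5],[0,0,0.5],[0,0,0.5],[0,0,0.5],[0,0,0],[0,0,0]], "roll": [0,0,0,0,0,0,0,0],"hand":[255,255,255,255,255,255,255,255]}' 10
python3 - <<'E'
from h import *
pin('scene','s6.png'); pin('scene'); s=env.state(); print(s['ee_pos'],s['ee_rot'],s['force'])
E
```

```text
time_s: 13.28
ee_pos: [497.6, 64.8, 154.6]
ee_rot: [180.0, -0.0, -168.1]
force: [-0.7, 0.5, 1.1]
gripper_width: 11.8
gripper_force: 10.1
scene 94 60 t [-21.4 -20.7  62.   63.4]
top-surface slope deg -0.06611135032254208 h at 0 10.343948640201027 w slope 3.467276011931846 w0 -4.651102074756713
scene 96 60 t [-21.3 -20.5  61.9  63.4]
top-surface slope deg 0.12853966215692775 h at 0 10.403084710522878 w slope 2.6203991671511204 w0 -4.13249987443284
[497.56590444  64.75176684 154.63299027] [ 1.79988648e+02 -1.37151520e-02 -1.68127034e+02] [-0.45336798  0.74241635  1.80742722]
```

View pics/s6.png

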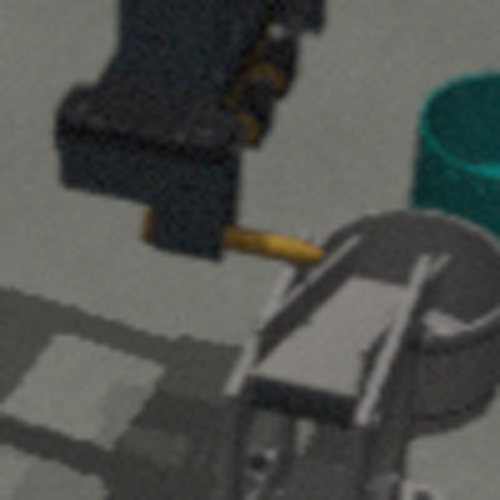

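```bash
python3 -m pendant '{"translation": [[0,0,-5],[0,0,-5],[15,0,0],[25,0,0],[0,-25,5],[0,-26,10],[0,-25.4,10],[0,0,4.5]], "roll": [0,0,0,0,0,0,0,0],"hand":[255,255,255,255,255,255,255,255]}' 25
python3 -m pendant '{"translation": [[0,0,0],[0,0,0],[0,0,0],[0,0,0],[0,0,0],[0,0,0],[0,0,0],[0,0,0]], "roll": [0,0,0,0,0,0,0,0],"hand":[255,255,255,255,255,255,255,255]}' 25
python3 - <<'E'
from h import *
pin('scene'); pin('scene'); s=env.state(); e=s['ee_pos']; print(e,s['ee_rot'],(e-O)@SX,(e-O)@SYv)
for c in ['scene','top']:
    p=env.grab_frame(c); P,_=pts(p,np.ones((480,640),bool)); L=P-O; x=L@SX; y=L@SYv; z=L[:,2]
    g=abs(z-(119.2-(y-76.4)*.4663))<3.5; k=g&(abs(x)<18)&(y>-40)&(y<220)
    print(c,'floor y',np.percentile(y[k],[0,1,99,100]).round(1),'z ends',np.median(z[k][y[k]<np.percentile(y[k],3)]),np.median(z[k][y[k]>np.percentile(y[k],97)]))
    k=g&(y>-5)&(y<150)&(abs(x)<24.5); print('floor x',np.percentile(x[k],[1,99]))
    k=(z>151)&(z<160)&(y>-60)&(y<130)&(abs(abs(x)-29.5)<5); print('cheek y',[np.percentile(y[k&(np.sign(x)==s)],[0,1,50,99,100]).round(1) for s in (-1,1)],[np.median(x[k&(np.sign(x)==s)]) for s in (-1,1)])
    k=(z>2.5)&(z<12)&(abs(x)<75)&(y<115)&(y>-60); print('foot',np.percentile(x[k],[1,99]),np.percentile(y[k],[1,99]))
E
```

```text
time_s: 14.05
ee_pos: [474.8, -21.5, 134.8]
ee_rot: [-179.9, -0.0, -168.3]
force: [-0.6, -0.1, -1.1]
gripper_width: 11.2
gripper_force: 25.0
time_s: 14.72
ee_pos: [474.3, -18.1, 135.4]
ee_rot: [-180.0, 0.0, -168.1]
force: [1.0, -0.3, -0.7]
gripper_width: 11.4
gripper_force: 25.0
scene 96 64 t [-20.6 -20.4  60.7  62. ]
top-surface slope deg 1.196627394422309 h at 0 9.465620312889866 w slope -0.918050786125822 w0 -1.575076732948488
scene 91 60 t [-20.8 -19.7  60.8  61.9]
top-surface slope deg 1.1749718426094542 h at 0 9.30465025974132 w slope -0.50656199808033 w0 -1.4792359618859559
[474.23419673 -18.16867943 135.27819183] [ 1.79996458e+02  6.09088273e-03 -1.68118300e+02] -117.91131701661126 0.14973390565623967
scene floor y [-12.5 -11.1 185.1 186.1] z ends 159.9637558688442 69.22758546311968
floor x [-21.55420193  18.64783339]
cheek y [array([-24.5, -24.5,  52.4, 102.2, 103.6]), array([-25.8, -25.2,  28.3, 100.6, 102.2])] [np.float64(-27.769021979958897), np.float64(30.3745898508143)]
foot [-64.96317304  66.56861406] [-50.06972634 107.54010823]
top floor y [-13.3 -11.7 182.7 184.2] z ends 160.47190137496364 68.67936580989863
floor x [-17.23450326  23.51789131]
cheek y [array([80.4, 80.5, 90.2, 99.4, 99.4]), array([-25.5, -25. ,  49.6,  97.9,  99.9])] [np.float64(-30.3267768761189), np.float64(28.738542082202365)]
foot [-59.41650197  74.56641045] [-59.36942199 113.99676147]
```

```bash
python3 -m pendant '{"translation": [[-6,0,0.7],[-6,0,0],[-6,0,0],[-5,0,0],[-4,0,0],[-4,0,0],[-3,0,0],[0,0,0]], "roll": [0,0,0,0,0,0,0,0],"hand":[255,255,255,255,255,255,255,255]}'
python3 - <<'E'
from h import *
pin('scene'); s=env.state(); e=s['ee_pos']; print(e,(e-O)@SX,(e-O)@SYv,s['force'],s['torque']); print('force in stand',s['force']@SX,s['force']@SYv)
E
```

```text
time_s: 15.58
ee_pos: [508.2, -11.2, 134.5]
ee_rot: [-180.0, 0.0, -168.1]
force: [-0.0, -0.4, -0.5]
gripper_width: 11.4
gripper_force: 25.0
scene 73 57 t [-20.2 -20.1  54.4  60.1]
top-surface slope deg 0.4492458599538388 h at 0 10.102635828723685 w slope 3.337684476713063 w0 -4.170210131830544
[507.74981236 -11.24851693 134.46037014] -83.68931531221476 -0.049614066554298446 [ 0.51162033  0.46435698 -0.60755797] [-0.00388787  0.01337476  0.02030902]
force in stand 0.5969854463687541 0.347837820566273
```

```bash
python3 -m pendant '{"translation": [[-3,0,0],[-3,0,0],[-3,0,0],[-3,0,0],[-3,0,0],[-3,0,0],[0,0,0],[0,0,0]], "roll": [0,0,0,0,0,0,0,0],"hand":[255,255,255,255,255,255,255,255]}'
python3 - <<'E'
from h import *
pin('scene'); s=env.state(); e=s['ee_pos']; print(e,(e-O)@SX,(e-O)@SYv,s['force'],s['torque']); print('force in stand',s['force']@SX,s['force']@SYv)
E
```

```text
time_s: 16.3
ee_pos: [525.7, -7.5, 134.6]
ee_rot: [-180.0, 0.1, -168.1]
force: [0.1, -0.2, -0.6]
gripper_width: 11.5
gripper_force: 25.0
scene 35 21 t [-22.2 -21.4  40.2  40.9]
top-surface slope deg 12.943674541608923 h at 0 4.410059781943678 w slope -9.173173461610688 w0 1.6132914636946685
[525.55861191  -7.50412975 134.63012401] -65.49117889331542 -0.08970835864488703 [0.82766421 0.02445519 0.0760521 ] [ 0.05518643 -0.14070421 -0.00929892]
force in stand 0.8146622854135662 -0.14816028355401153
```

```bash
python3 -m pendant '{"translation": [[-3,0,0],[-3,0,0],[-3,0,0],[-2,0,0],[-1,0,0],[-1,0,0],[0,0,0],[0,0,0]], "roll": [0,0,0,0,0,0,0,0],"hand":[255,255,255,255,255,255,255,255]}'
python3 - <<'E'
from h import *
pin('scene','s7.png'); s=env.state(); e=s['ee_pos']; print(e,(e-O)@SX,(e-O)@SYv,s['force'],s['torque']); print('force in stand',s['force']@SX,s['force']@SYv)
E
```

```text
time_s: 17.02
ee_pos: [538.0, -4.9, 134.6]
ee_rot: [-180.0, 0.0, -168.1]
force: [-1.1, -1.0, 1.3]
gripper_width: 11.3
gripper_force: 25.0
scene 6 1 t [-22.1 -22.1  23.7  28.6]
[537.99275485  -4.96667192 134.59813969] -52.80118466046451 -0.19290375325424303 [-0.45135302 -0.63184074  1.81193408] [-0.1761677   0.08093738 -0.03933359]
force in stand -0.5728569538222128 -0.5241919285040412
```

```bash
python3 -m pendant '{"translation": [[-1,0,0],[-1,0,0],[-1,0,0],[-0.5,0,0],[0,0,0],[0,0,0],[0,0,0],[0,0,0]], "roll": [0,0,0,0,0,0,0,0],"hand":[255,255,255,255,255,255,255,255]}'
python3 - <<'E'
from h import *
s=env.state(); e=s['ee_pos']; print((e-O)@SX,(e-O)@SYv,s['force']@SX,s['force']@SYv,s['force'],s['torque'])
E
```

```text
time_s: 17.73
ee_pos: [541.4, -4.2, 134.6]
ee_rot: [180.0, 0.0, -168.1]
force: [-1.8, -0.6, 2.7]
gripper_width: 11.3
gripper_force: 25.0
-49.34036008051084 -0.11899673027698583 -1.8515743352263014 -0.18982015933506516 [-1.77164716 -0.57063608  2.65267728] [-0.21320169  0.11875239 -0.017852  ]
```

```bash
python3 -m pendant '{"translation": [[-0.5,0,0],[-0.5,0,0],[0,0,0],[0,0,0],[0,0,0],[0,0,0],[0,0,0],[0,0,0]], "roll": [0,0,0,0,0,0,0,0],"hand":[255,255,255,255,255,255,255,255]}'
python3 - <<'E'
from h import *
s=env.state(); e=s['ee_pos']; print((e-O)@SX,(e-O)@SYv,s['force']@SX,s['force']@SYv,s['force'],s['torque'])
E
```

```text
time_s: 18.4
ee_pos: [541.5, -4.1, 134.6]
ee_rot: [180.0, -0.1, -168.1]
force: [-5.4, -2.6, 4.7]
gripper_width: 11.3
gripper_force: 26.8
-49.163465576499945 -0.12299745975920418 -5.832182480701796 -1.4679665362882102 [-5.3995279  -2.64846687  4.73142011] [-0.35858244  0.74563714 -0.06868439]
```

```bash
python3 -m pendant '{"translation": [[0.8,0,0],[0,0,0],[0,0,0],[0,0,0],[0,0,0],[0,0,0],[0,0,0],[0,0,0]], "roll": [0,0,0,0,0,0,0,0],"hand":[255,255,200,130,130,130,130,130]}'
python3 -m pendant '{"translation": [[6,0,0],[10,0,2],[10,0,3],[7.5,0,3],[0,0,2],[0,0,0],[0,0,0],[0,0,0]], "roll": [0,0,0,0,0,0,0,0],"hand":[130,130,130,130,130,130,130,130]}'
python3 - <<'E'
from h import *
s=env.state(); e=s['ee_pos']; print((e-O)@SX,(e-O)@SYv,s['force'],e)
out=[]
for c in ['scene','top']:
    p=env.grab_frame(c); hsv=cv2.cvtColor(p['frame'],cv2.COLOR_RGB2HSV); b=(hsv[...,0]>10)&(hsv[...,0]<30)&(hsv[...,1]>90)
    P,uv=pts(p,b); L=P-O; x,y,z=L@SX,L@SYv,L[:,2]; k=(x>-110)&(x<-25)&(abs(y)<25)&(z>115)&(z<165)
    print(c,k.sum()); 
    if k.sum(): print('x',np.percentile(x[k],[0,5,50,95,100]).round(1),'y',np.percentile(y[k],[0,5,50,95,100]).round(1),'z',np.percentile(z[k],[0,5,50,95,100]).round(1))
    u=proj(p,[st(-50,0,141)])[0].astype(int); im=cv2.cvtColor(p['frame'],cv2.COLOR_RGB2BGR)[u[1]-40:u[1]+40,u[0]-40:u[0]+40]; out.append(cv2.resize(im,(400,400),interpolation=cv2.INTER_CUBIC))
cv2.imwrite('pics/b8.png',np.hstack(out))
E
```

```text
time_s: 19.07
ee_pos: [541.6, -4.4, 134.4]
ee_rot: [-180.0, 0.0, -168.1]
force: [-0.4, -2.0, 0.6]
gripper_width: 44.4
gripper_force: 0.7
time_s: 19.73
ee_pos: [509.3, -11.0, 124.8]
ee_rot: [-180.0, 0.1, -168.1]
force: [-0.3, -0.2, -1.0]
gripper_width: 44.5
gripper_force: 0.0
-82.09210539474296 -0.1598417363182391 [-0.28130055 -0.17262559 -0.95260764] [509.33503703 -11.02425725 124.76400244]
scene 71
x [-68.5 -66.7 -52.5 -36.6 -25.7] y [-9.2 -7.7 -3.2  5.3 23.8] z [128.1 139.4 143.4 147.  149.2]
top 0
```

View pics/b8.png

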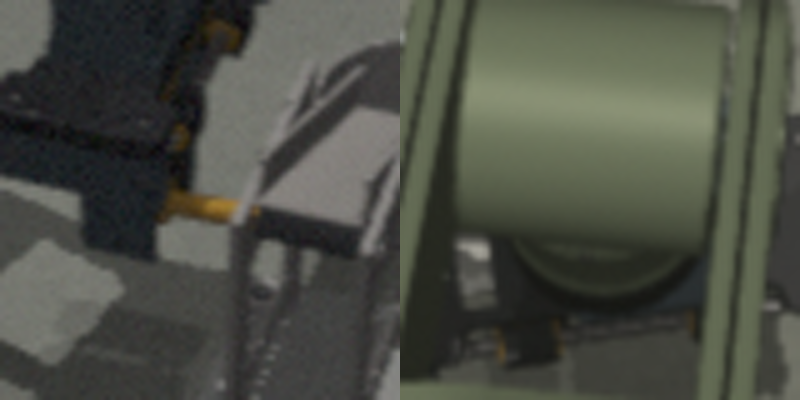

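```bash
python3 -m pendant '{"translation": [[2,0,0],[0,0,0],[0,0,0],[0,0,0],[0,0,0],[0,0,0],[0,0,0],[0,0,0]], "roll": [0,0,0,0,0,0,0,0],"hand":[130,130,255,255,255,255,255,255]}' 25
python3 - <<'E'
from h import *
s=env.state(); e=s['ee_pos']; print((e-O)@SX,(e-O)@SYv,s['force'],e)
for c in ['scene','scene']:
    p=env.grab_frame(c); hsv=cv2.cvtColor(p['frame'],cv2.COLOR_RGB2HSV); b=(hsv[...,0]>10)&(hsv[...,0]<30)&(hsv[...,1]>90)
    P,uv=pts(p,b); L=P-O; x,y,z=L@SX,L@SYv,L[:,2]; k=(x>-62)&(x<-36)&(abs(y)<12)&(z>130)&(z<155)
    m=np.polyfit(x[k],z[k],1); print(k.sum(),'slope',np.degrees(np.arctan(m[0])),'z at -50',np.polyval(m,-50))
    k=(x>-80)&(x<-62)&(abs(y)<20)&(z>125)&(z<160); print(np.c_[x[k],y[k],z[k]].round(0).tolist()[:25])
E
```

```text
time_s: 20.5
ee_pos: [506.8, -11.5, 124.6]
ee_rot: [180.0, 0.0, -168.1]
force: [0.2, -0.1, 0.8]
gripper_width: 19.6
gripper_force: 25.0
-84.6907924313584 -0.05478846273928001 [ 0.24667192 -0.12165394  0.80670704] [506.77129574 -11.46179705 124.55420516]
51 slope 8.126655939453723 z at -50 142.88050820094907
[[-70.0, 11.0, 147.0], [-70.0, 6.0, 148.0], [-69.0, 10.0, 145.0], [-69.0, 3.0, 147.0], [-67.0, 2.0, 149.0], [-68.0, -2.0, 149.0], [-66.0, 2.0, 146.0], [-66.0, 9.0, 140.0], [-68.0, -2.0, 146.0], [-67.0, 4.0, 142.0], [-63.0, -1.0, 146.0], [-67.0, -4.0, 145.0], [-65.0, -2.0, 143.0], [-63.0, -1.0, 144.0], [-67.0, -5.0, 143.0], [-65.0, -3.0, 141.0], [-67.0, -12.0, 145.0], [-66.0, -7.0, 141.0], [-64.0, -7.0, 142.0], [-63.0, -3.0, 139.0], [-66.0, -13.0, 143.0], [-66.0, -7.0, 139.0], [-64.0, -7.0, 139.0], [-66.0, -13.0, 141.0], [-66.0, -8.0, 136.0]]
51 slope 6.997460482999501 z at -50 142.8984554641863
[[-72.0, 13.0, 145.0], [-69.0, 2.0, 148.0], [-66.0, 1.0, 150.0], [-68.0, 0.0, 147.0], [-67.0, 4.0, 144.0], [-67.0, -4.0, 148.0], [-66.0, 1.0, 144.0], [-65.0, 5.0, 141.0], [-67.0, -5.0, 146.0], [-66.0, -1.0, 143.0], [-62.0, -4.0, 146.0], [-66.0, -7.0, 145.0], [-64.0, -6.0, 144.0], [-63.0, -3.0, 142.0], [-66.0, -13.0, 147.0], [-66.0, -6.0, 141.0], [-64.0, -6.0, 141.0], [-65.0, -17.0, 147.0], [-66.0, -5.0, 137.0], [-64.0, -5.0, 137.0]]
```

```bash
python3 -m pendant '{"translation": [[0,0,-0.5],[0,0,-0.5],[0,0,-0.5],[0,0,-0.5],[0,0,-0.5],[0,0,0],[0,0,0],[0,0,0]], "roll": [0,0,0,0,0,0,0,0],"hand":[255,255,255,255,255,255,255,255]}' 25
python3 - <<'E'
from h import *
s=env.state(); e=s['ee_pos']; print((e-O)@SX,(e-O)@SYv,s['force'],e)
for c in ['scene','scene']:
    p=env.grab_frame(c); hsv=cv2.cvtColor(p['frame'],cv2.COLOR_RGB2HSV); b=(hsv[...,0]>10)&(hsv[...,0]<30)&(hsv[...,1]>90)
    P,uv=pts(p,b); L=P-O; x,y,z=L@SX,L@SYv,L[:,2]; k=(x>-62)&(x<-36)&(abs(y)<12)&(z>130)&(z<155)
    m=np.polyfit(x[k],z[k],1); print(k.sum(),'slope',np.degrees(np.arctan(m[0])),'z at -50',np.polyval(m,-50))
E
```

```text
time_s: 21.27
ee_pos: [506.6, -11.4, 127.0]
ee_rot: [180.0, -0.0, -168.1]
force: [-0.3, -0.4, -0.2]
gripper_width: 20.4
gripper_force: 25.0
-84.87260380499843 -0.00042304484254156497 [-0.29892405 -0.35140675 -0.23479659] [506.58215418 -11.44642036 126.97075213]
53 slope 0.5498354255167159 z at -50 144.3880477771572
51 slope 3.128792258206048 z at -50 144.30902352644674
```

```bash
python3 -m pendant '{"translation": [[0,0,-0.3],[-1,0,0],[-2,0,0],[-2,0,0],[-2,0,0],[-2,0,0],[0,0,0],[0,0,0]], "roll": [0,0,0,0,0,0,0,0],"hand":[255,255,255,255,255,255,255,255]}' 40
cat >> h.py <<'E'
def chk():
    s=env.state(); e=s['ee_pos']; f=s['force']; print('tcp',(e-O)@SX,(e-O)@SYv,e[2],'f',f@SX,f@SYv,f[2],'w',s['gripper_width'])
    p=env.grab_frame('scene'); hsv=cv2.cvtColor(p['frame'],cv2.COLOR_RGB2HSV); b=(hsv[...,0]>10)&(hsv[...,0]<30)&(hsv[...,1]>90)
    P,uv=pts(p,b); L=P-O; x,y,z=L@SX,L@SYv,L[:,2]; k=(x>-90)&(x<-20)&(abs(y)<15)&(z>130)&(z<158); print(k.sum(),'brass x',np.percentile(x[k],[0,5,50,95,100]).round(1) if k.sum() else None)
    k=(x>25)&(x<70)&(abs(y)<20)&(z>125)&(z<158); print('far side brass',k.sum(),np.percentile(x[k],[0,50,95,100]).round(1) if k.sum() else None)
    return p
E
python3 -c "
from h import *
chk()"
```

```text
time_s: 22.03
ee_pos: [515.6, -9.6, 127.3]
ee_rot: [180.0, -0.0, -168.1]
force: [0.1, -0.4, -1.9]
gripper_width: 19.6
gripper_force: 40.0
tcp -75.61950398141603 -0.05220113491900262 127.25861763737808 f -0.026610629464304827 -0.4501757831629575 -1.857947899685363 w 19.557391443606793
54 brass x [-59.7 -57.7 -48.9 -35.5 -24.5]
far side brass 0 None
```

```bash
python3 -m pendant '{"translation": [[-2,0,0],[-2,0,0],[-2,0,0],[-2,0,0],[-2,0,0],[-2,0,0],[0,0,0],[0,0,0]], "roll": [0,0,0,0,0,0,0,0],"hand":[255,255,255,255,255,255,255,255]}' 40
python3 -c "
from h import *
chk()"
```

```text
time_s: 22.75
ee_pos: [527.4, -7.1, 127.3]
ee_rot: [180.0, -0.0, -168.1]
force: [0.1, 0.4, -1.3]
gripper_width: 19.2
gripper_force: 40.0
tcp -63.6410678727043 -0.07404766378216128 127.30519808702323 f 0.20855447454613843 0.39806404766398173 -1.2989656592545256 w 19.235511549706143
27 brass x [-46.2 -46.  -41.1 -24.9 -23.3]
far side brass 1 [33.9 33.9 33.9 33.9]
```

```bash
python3 -m pendant '{"translation": [[-2,0,0],[-2,0,0],[-2,0,0],[-2,0,0],[-1,0,0],[-1,0,0],[0,0,0],[0,0,0]], "roll": [0,0,0,0,0,0,0,0],"hand":[255,255,255,255,255,255,255,255]}' 40
python3 -c "
from h import *
chk()"
python3 -m pendant '{"translation": [[-0.5,0,0],[-0.5,0,0],[-0.5,0,0],[-0.5,0,0],[0,0,0],[0,0,0],[0,0,0],[0,0,0]], "roll": [0,0,0,0,0,0,0,0],"hand":[255,255,255,255,255,255,255,255]}' 40
python3 -c "
from h import *
chk()"
```

```text
time_s: 23.47
ee_pos: [537.1, -5.2, 127.4]
ee_rot: [-180.0, 0.0, -168.1]
force: [-0.4, -1.4, 1.1]
gripper_width: 19.6
gripper_force: 40.0
tcp -53.67258426867456 -0.20035296746539 127.41208242465652 f -0.71095452418978 -1.2463160576325398 1.0671758469468817 w 19.590451231979166
0 brass x None
far side brass 22 [32.9 37.9 43.6 44.4]
time_s: 24.18
ee_pos: [539.0, -4.7, 127.4]
ee_rot: [-180.0, 0.0, -168.1]
force: [-2.2, -1.5, 1.6]
gripper_width: 19.4
gripper_force: 40.0
tcp -51.75205538660039 -0.13941730183616338 127.39761553543246 f -2.504122209398945 -1.0254029707467998 1.6372106401326287 w 19.41244874083738
0 brass x None
far side brass 29 [33.3 38.4 45.  46.9]
```

```bash
python3 -m pendant '{"translation": [[-0.5,0,0],[-0.5,0,0],[0,0,0],[-0.5,0,0],[0,0,0],[0,0,0],[0,0,0],[0,0,0]], "roll": [0,0,0,0,0,0,0,0],"hand":[255,255,255,255,255,255,255,255]}' 40
python3 -c "
from h import *
p=chk();save(p,'s9.png'); u=proj(p,[st(0,0,141)])[0].astype(int); im=cv2.imread('pics/s9.png')[u[1]-45:u[1]+45,u[0]-60:u[0]+60]; cv2.imwrite('pics/s9c.png',cv2.resize(im,(800,600),interpolation=cv2.INTER_CUBIC))"
```

```text
time_s: 24.9
ee_pos: [540.4, -4.4, 127.4]
ee_rot: [-180.0, -0.0, -168.1]
force: [-2.9, -2.3, 3.5]
gripper_width: 19.4
gripper_force: 40.0
tcp -50.31189537854249 -0.1590551941037317 127.37224795209423 f -3.3388485907440137 -1.6112265913028052 3.505564216776583 w 19.412626826316615
0 brass x None
far side brass 31 [33.4 39.8 46.9 47.5]
```

View pics/s9c.png

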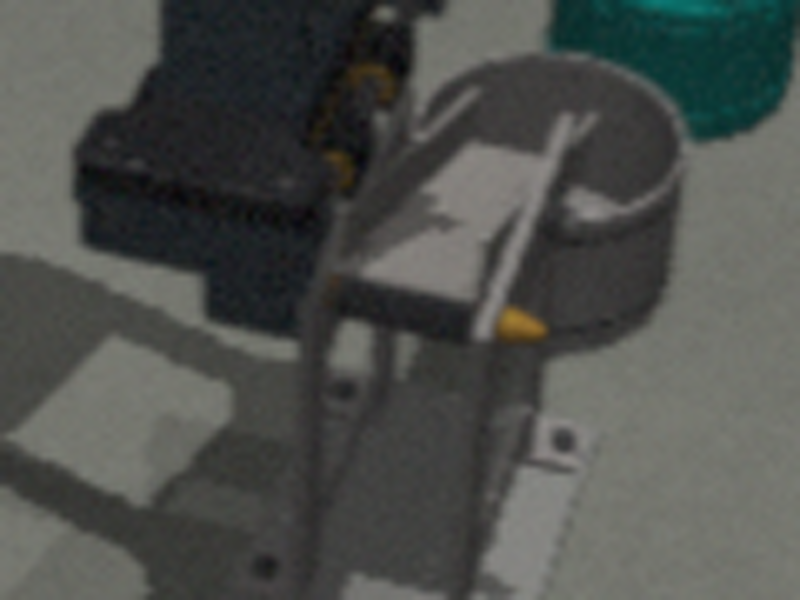

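```bash
python3 -m pendant '{"translation": [[-0.5,0,0],[0,0,0],[-0.5,0,0],[0,0,0],[-0.5,0,0],[0,0,0],[-0.5,0,0],[0,0,0]], "roll": [0,0,0,0,0,0,0,0],"hand":[255,255,255,255,255,255,255,255]}' 40
python3 -c "
from h import *
chk()"
```

```text
time_s: 25.62
ee_pos: [541.3, -4.2, 127.4]
ee_rot: [180.0, -0.1, -168.1]
force: [-6.1, -4.1, 4.8]
gripper_width: 19.6
gripper_force: 40.0
tcp -49.424250292429406 -0.16233220125323236 127.36203292352691 f -6.816696678172118 -2.727889150454423 4.825666796068387 w 19.567879479329513
0 brass x None
far side brass 33 [33.4 39.3 47.1 49.5]
```

```bash
python3 -m pendant '{"translation": [[1.1,0,0],[0,0,0],[0,0,0],[3,0,0],[0,0,0],[0,0,0],[0,0,0],[0,0,0]], "roll": [0,0,0,0,0,0,0,0],"hand":[255,160,160,160,160,255,255,255]}' 40
python3 -m pendant '{"translation": [[0,0,0],[-0.5,0,0],[-0.5,0,0],[-0.5,0,0],[-0.5,0,0],[-0.5,0,0],[0,0,0],[0,0,0]], "roll": [0,0,0,0,0,0,0,0],"hand":[255,255,255,255,255,255,255,255]}' 45
python3 -c "
from h import *
chk()"
```

```text
time_s: 26.33
ee_pos: [539.0, -4.8, 127.5]
ee_rot: [-180.0, 0.1, -168.1]
force: [-0.1, -3.9, 0.5]
gripper_width: 17.7
gripper_force: 5.2
time_s: 27.0
ee_pos: [535.6, -5.6, 126.4]
ee_rot: [180.0, -0.7, -168.1]
force: [-11.1, -4.6, 4.9]
gripper_width: 0.6
gripper_force: 5.9
tcp -55.25330734511972 -0.3318436020036341 126.4042421107188 f -11.791449716869778 -2.216694343850853 4.949777779045773 w 0.6296435904460549
5 brass x [-34.8 -34.8 -34.2 -26.8 -25. ]
far side brass 37 [32.9 39.8 48.1 49.3]
```

```bash
python3 -m pendant '{"translation": [[3,0,0],[5,0,0],[5,0,0],[10,0,0],[15,0,0],[20,0,0],[20,0,0],[0,0,-10]], "roll": [0,0,0,0,0,0,0,0],"hand":[255,255,255,255,255,255,255,255]}'
python3 -m pendant '{"translation": [[25,0,-15],[25,0,-15],[25,0,-15],[25,0,-15],[0,-30,-5],[0,-30,0],[0,-30,0],[0,0,0]], "roll": [0,0,0,0,0,0,0,0],"hand":[255,255,255,255,255,255,255,255]}'
python3 - <<'E'
from h import *
p=chk(); chute()
O2=O
save(p,'s10.png')
q=env.grab_frame('top'); hsv=cv2.cvtColor(q['frame'],cv2.COLOR_RGB2HSV); b=(hsv[...,0]>10)&(hsv[...,0]<30)&(hsv[...,1]>90)
P,uv=pts(q,b); L=P-O; x,y,z=L@SX,L@SYv,L[:,2]; k=(abs(x)<90)&(abs(y)<25)&(z>110)
print('top',k.sum()); xs=np.sort(x[k]); print(xs.round(1).tolist()); print(z[k].round(0).tolist())
out=[]
for c,X in [(p,st(0,30,130)),(q,st(0,30,130))]:
    u=proj(c,[X])[0].astype(int); im=cv2.cvtColor(c['frame'],cv2.COLOR_RGB2BGR)[u[1]-60:u[1]+60,u[0]-60:u[0]+60]; out.append(cv2.resize(im,(400,400),interpolation=cv2.INTER_CUBIC))
cv2.imwrite('pics/b10.png',np.hstack(out))
E
```

```text
time_s: 27.72
ee_pos: [458.7, -20.4, 135.7]
ee_rot: [179.9, -0.4, -168.2]
force: [-0.9, -0.4, -0.1]
gripper_width: 0.8
gripper_force: 0.0
time_s: 28.38
ee_pos: [386.3, -132.7, 203.0]
ee_rot: [-179.8, 0.2, -168.3]
force: [0.2, -0.3, 0.5]
gripper_width: 0.6
gripper_force: 0.0
tcp -227.7004118127222 -93.62565216408306 203.0051335916563 f 0.11499173790490858 -0.3363655046040924 0.46991198928874656 w 0.550154729039946
9 brass x [-36.7 -36.5 -34.5 -25.2 -24.5]
far side brass 36 [33.2 39.8 48.3 49.6]
scene tilt -25.30876153344974 angle rad -0.0053889053622045435 z at pivot 119.63362486937605 224 315 rms 0.6310331815532081
top tilt -25.178561940613175 angle rad -0.0031164937824504912 z at pivot 117.93705589819481 885 1024 rms 1.7543906070501225
top 62
[-38.9, -38.9, -38.9, -38.8, -38.8, -38.7, -38.5, -38.4, -38.3, -38.2, -38.2, -37.8, -37.7, -37.7, -37.1, -36.8, -36.7, -36.7, -36.6, -36.4, -36.2, -36.1, -36.0, -36.0, -35.9, -35.4, -34.7, -34.4, -34.4, -34.2, -33.8, -33.7, -33.6, -33.5, -33.3, -33.2, -32.8, -32.7, -32.5, -32.4, -32.0, 33.9, 36.4, 36.4, 36.9, 37.1, 37.2, 37.8, 38.1, 38.5, 38.5, 39.3, 40.3, 41.3, 41.9, 41.9, 42.6, 43.2, 43.3, 45.0, 45.4, 47.6]
[138.0, 145.0, 145.0, 146.0, 147.0, 144.0, 145.0, 142.0, 150.0, 139.0, 142.0, 149.0, 147.0, 150.0, 144.0, 147.0, 142.0, 146.0, 145.0, 141.0, 149.0, 154.0, 149.0, 153.0, 147.0, 150.0, 151.0, 148.0, 154.0, 144.0, 145.0, 142.0, 149.0, 148.0, 148.0, 153.0, 152.0, 150.0, 149.0, 150.0, 149.0, 137.0, 151.0, 148.0, 151.0, 147.0, 151.0, 154.0, 152.0, 152.0, 146.0, 146.0, 120.0, 142.0, 152.0, 149.0, 148.0, 141.0, 142.0, 140.0, 141.0, 141.0]
```

View pics/b10.png

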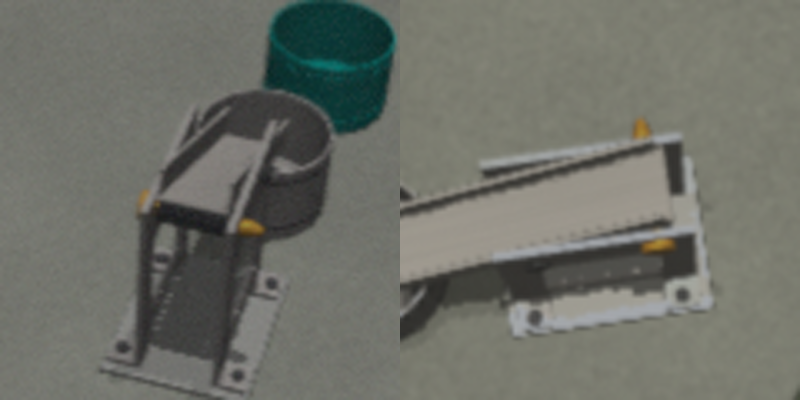

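```bash
python3 -c "
from workcell import env
print(env.job_done())"
```

```text
the job is handed in; nothing more can be done
None
```

The job is handed in: the chute reads within 0.006 rad of its pouring angle, and the brass pin is through both cheeks with its head against the near cheek. During a last re-grip at the seat the fingers slipped off the head and ended closed behind it, pressing with about 12 N.

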